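# Change the panel on the table easel

### The arm

A 7-joint arm with a two-finger parallel gripper is mounted at the origin on the work surface. World frame = base frame: x ahead of the robot, y to its left, z up, the work surface at z = 0. Lengths are in m, angles in rad, forces in N, time in s.
With the tool pointing down it reaches from about 0.4 to 0.75 m from the base axis. Payload 19.5 kg.
Tool frame: the origin (TCP) lies at the very end of the fingers, on their centre line; the grasp point (between the pads) lies 19 mm behind it; z points along the fingers, y is the line along which they close (so a half turn about z gives the same grasp; the last joint's range is limited). The gripper opens to 85 mm and grips with 20 to 120 N. Pads are 22 mm wide; open, the fingers measure 114 mm over their backs; the gripper's body (76 mm by 85 mm) begins 54 mm behind the grasp point. The pads swing forward as they close: fully open they stand 13 mm farther back than shut.
Start: joints at [-1.233, 0.707, -0.028, 1.485, 0.022, 0.951, -0.075], TCP at [0.213, 0.534, 0.231] pointing down, gripper open.
Joint ranges: [-2.71, 2.71], [-0.32, 2.16], [-1.57, 1.52], [0, 2.45], [-1.46, 4.6], [0, 2.02], [-2.83, 2.83]. Speed limits (rad/s): [1.89, 1.89, 2.57, 2.57, 3.01, 3.01, 3.01].

### API

Orientations are given as a unit quaternion [w, x, y, z].
In Python, from plant import * gives the robot as it stands. The module is installed in compiled form; this text tells all that it offers.
- The arm moves only by the tool play_rows, never from a script. Its argument "targets" is one flat list of numbers, 7 for each row, row after row: the shift along the tool's x, y, z as a fraction of full scale, then the turn, a rotation vector about the tool's x, y, z as a fraction of full scale, then the opening, from 0 (shut) to 1 (fully open). In form: [tx, ty, tz, rx, ry, rz, gripper, tx, ty, tz, rx, ry, rz, gripper, ...]. A call has 1 to 5 rows; each row shifts and turns the commanded pose from where the row before left it, along the tool's axes as they then stand; what a row does not reach is not made up. Full scale, the value 1, is 0.08 m for a shift and 2 pi rad for a turn. A row lasts 1/10 s, in which the tool goes at most 50 mm and 8.59 degrees, less where a joint would pass 70% of its speed; a pose out of reach is approached as far as the arm can. A call with a number of a shift or a turn outside -1 to 1 is refused whole. A call with a gripper value outside its range is refused whole. The fingers move at their own pace and stop on an object; "squeeze" is the grip in N (left out, the last holds). Time passes only in rows, so rows that do not move let the fingers close. It gives the time, the measured TCP pose, the force, the opening and the grip force at its end, in the units of the state.
- sense(): the state, without advancing time (a new reading comes with each control period).
- snapshot(name): name is "side" or "top" or "wrist"; returns the picture (420x560x3 uint8, red, green, blue); there is no depth.
- calibration(name): a dict with "fx", "fy", "cx", "cy" (pixels), "R" (3x3) and "t" (3): a world point X has camera coordinates R X + t. Camera axes: x right, y down, z forward; pixel columns grow to the right and rows downward; lengths in m; the calibration is good to about 2 mm. A picture is of the moment at which its call begins: read the wrist's pose just before it. calibration takes no time and is no camera call; for the wrist camera it gives the pose at the moment of the call.
- close_job(): hands the job in; it is judged then, once.
The state is a dict: "time_s": time; "qpos": joint angles; "dq": joint speeds; "effort": joint torques, N m; "tcp_pos": TCP position; "orientation": TCP orientation; "force": force on the tool from outside, world axes, zero at the start; "moment": the same for the moment, N m; "width": finger opening in m; "finger_force": force on a finger pad.
Only numpy, scipy, OpenCV 4.12 (cv2) and the standard library are available. Lean on these libraries where they do the work, as an engineer would, in place of code of your own. Each camera call takes 0.05 s, during which the arm holds its last target. There are 200 camera calls.

### The job

Change over the little table easel: take the finished blue painting off the easel and stand it upright, fully down, in the drying-rack slot marked with the yellow note, then put the blank white panel from the rack on the easel, its bottom edge on the ledge behind the lip and its face leaning against the easel's back. Keep both panels roughly centred in their places and set them down rather than drop them. The black and the green painting in the rack are wet and must not be touched, and nothing else on the table may be pushed out of place or knocked over.

Things in the scene. Friction and masses are not known exactly. Their poses are not given: they have to be found in the camera images.
- painting: Finished painting on a thin wooden panel, blue edges, sea and sky with a small yellow sun; 100 wide (its y) x 130 tall (its z) x 12 mm thick (its x, the normal of its faces), 120 g; origin at the centre of its underside (bottom edge), z up along its height. It starts leaning on the table easel. Either face may end up in front.
- blank: Blank white panel, 100 wide (its y) x 130 tall (its z) x 12 mm thick (its x, the normal of its faces), 120 g; origin at the centre of its underside (bottom edge), z up along its height. It starts upright in one of the rack's slots. Either face may end up in front.
- wet_black: Wet painting with black edges and orange middle, standing in a rack slot, not to be touched; 100 wide (its y) x 130 tall (its z) x 12 mm thick (its x, the normal of its faces), 120 g; origin at the centre of its underside (bottom edge), z up along its height.
- wet_green: Wet painting with green edges, standing in a rack slot, not to be touched; 100 wide (its y) x 130 tall (its z) x 12 mm thick (its x, the normal of its faces), 120 g; origin at the centre of its underside (bottom edge), z up along its height.
- note: Yellow paper note stuck flat to the rack's base at both ends of the free slot (it marks the slot and is no obstacle). Origin at the middle of that slot's floor, 15 mm above the table; x across the slot (along the row of slots), y along the slot, z up.
- rack: Fixed wooden drying rack: base 240 (x) x 150 (y) x 15 mm, origin at the centre of its underside, z up. Four slots at x = -84, -28, 28, 84 mm, running along y, 16 mm wide between cleats 10 mm thick, 80 mm long, 48 mm tall (tops at height 63); slot floors at height 15, tops of standing panels at 145 mm. Rack and easel may change sides.
- easel: Small wooden table easel fixed to the table, about 150 (x) x 140 (y) x 120 mm high, origin at table level under its middle; its open front faces its +x (roughly away from the robot).
- seat: The easel's sloping ledge and back. Origin: middle of the ledge-to-back corner line, 15 mm before (+x) and 50 mm above the easel's origin. z runs up the back (0.35 rad from vertical, leaning away), x is its outward normal, y along the ledge. Back 120 wide, 72 tall, 10 mm thick; lip 9 mm tall at x = 22 to 30. A panel flat on it has its origin at x = 6, z = 0, its top 58 mm above the back.
- paint_bottle: Orange paint bottle with black cap, 56 mm diameter, 185 mm tall, standing loose between rack and easel; origin under its base.
- jar_green: Green paint jar with white cap, 60 mm diameter, 75 mm tall, loose; origin under its base.
- jar_yellow: Yellow paint jar with black cap, 52 mm diameter, 65 mm tall, loose, in front of the easel; origin under its base.
- tape_roll: Roll of paper tape lying flat behind the easel, on the robot's side, 84 mm diameter, 25 mm tall, loose; origin under its centre.
- tin: Steel tin with a red label, 68 mm diameter, 100 mm tall, loose, far side of the table; origin under its base.
- brush_pot: White pot with three brushes, 76 mm diameter, 190 mm tall over the brushes, loose, far side of the table; origin under its base.

How it is judged:
On the way, in this order (a step that is already met when the one before it is completed fails the run):
1. the blue painting stands upright on the floor of the marked slot, let go (x of painting in the frame of note between -0.006 and 0.006 m and y of painting in the frame of note between -0.03 and 0.03 m and z of painting in the frame of note between -0.004 and 0.005 m and angle between painting's own z axis and vertical below 0.13 rad and linear speed of painting below 0.03 m/s and contact force between painting and the fingers below 0.05 N), for 0.2 s.
2. the blank panel leans on the easel, let go (x of blank in the frame of seat between 0 and 0.02 m and y of blank in the frame of seat between -0.03 and 0.03 m and z of blank in the frame of seat between -0.004 and 0.005 m and angle between the z axis of blank and the z axis of seat, either way round below 0.14 rad and linear speed of blank below 0.03 m/s and contact force between blank and the fingers below 0.05 N), for 0.2 s.
At the end, for the whole second after the job is handed in: Painting on the marked slot's floor (5 mm), within 6 mm across and 30 mm along it, tilt under 0.13 rad; blank on the ledge (5 mm) behind the lip, within 30 mm of its middle and 0.14 rad of the back's slope; both released and at rest (all of step 1 and all of step 2); the robot touches nothing.
It fails at once if a wet painting is touched or moved (contact force between any of wet_black, wet_green and the fingers above 0.5 N or contact force between any of wet_black, wet_green and the arm above 0.5 N or contact force between any of wet_black, wet_green and painting above 0.5 N or contact force between any of wet_black, wet_green and blank above 0.5 N or distance of any of wet_black, wet_green from where it was at the start of the episode above 0.012 m).
It fails at once if a bystander is shifted by more than 25 mm or knocked over (distance of any of paint_bottle, jar_green, jar_yellow, tape_roll, tin, brush_pot from where it was at the start of the episode above 0.025 m or angle between any of paint_bottle, jar_green, jar_yellow, tape_roll, tin, brush_pot's own z axis and vertical above 0.5 rad).
It fails at once if a panel is dropped (falls free faster than 0.6 m/s) ((linear speed of painting above 0.6 m/s and contact force between painting and the fingers below 0.05 N) or (linear speed of blank above 0.6 m/s and contact force between blank and the fingers below 0.05 N)).
It also fails if it takes over 64 s, if anything falls off the work surface, if the arm or the gripper's body presses on something with over 40 N, if the wrist force passes 120 N, or if a joint passes its speed limit or range.

## Working session

There is one attempt and no reset: what is moved stays moved. The work goes in short steps, Python scripts to look and compute and a tool call to move; the robot and the scene stay as the last step left them, time stands still between calls to the robot, and variables do not carry over. Pictures are saved under pics/ and viewed, at most 10 in all, crops included, and the job is handed in when it is done.

Besides the shell and the picture viewer there is one more tool, called after "Request:" as name(argument=value, ...) on one line, values as JSON. play_rows: Moves the arm, as the interface text tells. Its arguments: {"type":"object","properties":{"targets":{"type":"array"},"squeeze":{"type":"number"}},"required":["targets"]}

```bash
mkdir -p pics; ls; python3 - <<'E'
from plant import *
import cv2,numpy as np
s=sense();print({k:np.round(v,3) for k,v in s.items()})
for n in("side","top"):
    c=calibration(n);print(n,{k:np.round(v,3).tolist() for k,v in c.items()})
    cv2.imwrite(f"pics/{n}0.png",cv2.cvtColor(snapshot(n),cv2.COLOR_RGB2BGR))
E
```

```text
pics
{'time_s': np.float64(0.0), 'qpos': array([-1.233,  0.707, -0.028,  1.485,  0.022,  0.951, -0.076]), 'dq': array([ 0.   , -0.001,  0.002, -0.001,  0.001,  0.002, -0.001]), 'effort': array([-0.0000e+00, -8.8322e+01,  1.2340e+00, -2.3617e+01,  1.7000e-02,
        6.0000e-03,  0.0000e+00]), 'tcp_pos': array([0.213, 0.534, 0.231]), 'orientation': array([-0.   ,  0.189,  0.982, -0.001]), 'force': array([ 0.135, -0.89 ,  0.521]), 'moment': array([ 0.006, -0.068,  0.002]), 'finger_force': np.float64(0.0), 'width': np.float64(0.085)}
side {'fx': 524.052, 'fy': 524.052, 'cx': 275.658, 'cy': 206.373, 'R': [[-0.986, -0.167, 0.001], [-0.127, 0.747, -0.653], [0.108, -0.644, -0.757]], 't': [0.55, 0.121, 1.087]}
top {'fx': 509.404, 'fy': 509.404, 'cx': 271.472, 'cy': 210.155, 'R': [[-0.001, -1.0, -0.016], [-0.989, 0.004, -0.146], [0.146, 0.016, -0.989]], 't': [0.012, 0.586, 1.027]}
```

View pics/top0.png

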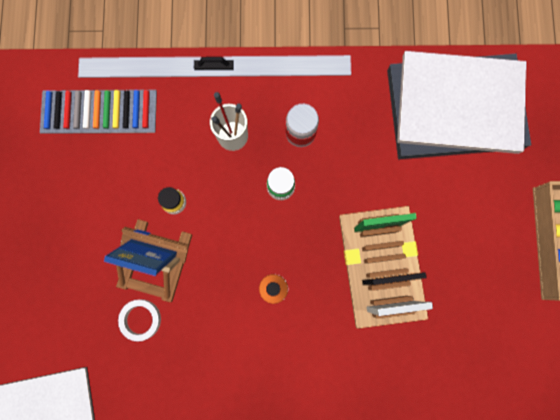

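View pics/side0.png

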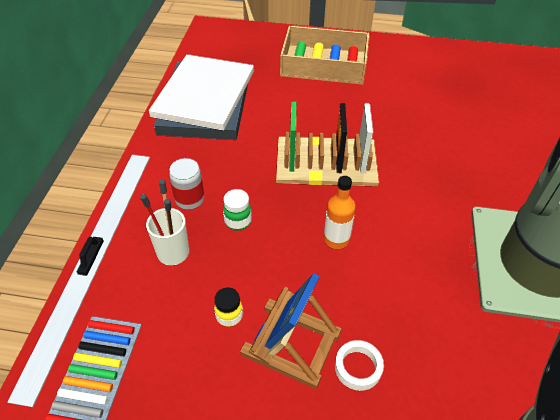

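The top view shows the easel with the blue panel near (150,258) and the rack near (385,265). In the rack, from top to bottom, are green (385,222), the free slot with yellow notes (352,256) and (410,249), black (393,278) and white (400,309). The bottle is at (273,289), between the two. The side view agrees with this.

```bash
cat > h.py <<'E'
import numpy as np,cv2
from scipy.spatial.transform import Rotation as Ro
def ray(c,uv):
    d=np.array([(uv[0]-c["cx"])/c["fx"],(uv[1]-c["cy"])/c["fy"],1.]);R=np.array(c["R"])
    return -R.T@np.array(c["t"]),R.T@d
def onz(c,uv,z):
    o,d=ray(c,uv);return o+d*(z-o[2])/d[2]
def proj(c,X):
    p=np.array(c["R"])@np.asarray(X)+np.array(c["t"]);return np.array([c["fx"]*p[0]/p[2]+c["cx"],c["fy"]*p[1]/p[2]+c["cy"]])
def mask(im,lo,hi,roi=None):
    h=cv2.cvtColor(im,cv2.COLOR_RGB2HSV);m=cv2.inRange(h,np.array(lo),np.array(hi))
    if roi:
        k=np.zeros_like(m);a,b,c,d=roi;k[b:d,a:c]=255;m&=k
    return m
def blobs(m,amin=15):
    cs,_=cv2.findContours(m,cv2.RETR_EXTERNAL,cv2.CHAIN_APPROX_NONE)
    return sorted([c for c in cs if cv2.contourArea(c)>=amin],key=cv2.contourArea,reverse=True)
def quat(s): q=np.array(s["orientation"]);return Ro.from_quat(q[[1,2,3,0]])
def rows(s,p,R):
    """tool-frame shift (fraction) and rotvec (fraction) from state s to TCP p, rotation R"""
    R0=quat(s);d=R0.inv().apply(np.array(p)-s["tcp_pos"])/.08;r=(R0.inv()*R).as_rotvec()/(2*np.pi)
    return np.round(d,3),np.round(r,4)
E
python3 - <<'E'
from h import *
im=cv2.cvtColor(cv2.imread("pics/top0.png"),cv2.COLOR_BGR2RGB)
from plant import calibration
c=calibration("top")
for n,lo,hi,roi,z in(("yellow",(22,120,150),(35,255,255),(335,235,430,270),.015),("blue",(100,120,30),(125,255,255),(95,225,200,290),.174),
  ("white",(0,0,150),(180,70,255),(340,295,440,330),.145),("black",(0,0,0),(180,255,60),(355,265,435,295),.145),("green",(50,120,30),(80,255,255),(350,205,425,240),.145)):
    for b in blobs(mask(im,lo,hi,roi)):
        r=cv2.minAreaRect(b);p=cv2.approxPolyDP(b,2,True)[:,0]
        print(n,cv2.contourArea(b),np.round(r[0],1),np.round(r[1],1),round(r[2],1),"poly",p.tolist(),"c@z",np.round(onz(c,r[0],z),4))
a=cv2.resize(im[210:335,335:435],None,fx=4,fy=4,interpolation=cv2.INTER_CUBIC)
b=cv2.resize(im[210:335,95:195],None,fx=4,fy=4,interpolation=cv2.INTER_CUBIC)
cv2.imwrite("pics/crop.png",np.hstack([b,a])[:,:,::-1])
E
```

```text
yellow 198.5 [352.2 256.2] [15.3 14.8] 81.9 poly [[344, 251], [347, 264], [360, 262], [358, 249]] c@z [ 0.4909 -0.1606  0.015 ]
yellow 173.0 [409.1 248.8] [15.1 14. ] 80.5 poly [[414, 241], [404, 242], [402, 245], [406, 256], [417, 255]] c@z [ 0.5063 -0.2813  0.015 ]
blue 1353.5 [139.6 256.5] [66.5 28.2] 15.3 poly [[105, 260], [155, 274], [175, 252], [131, 240], [106, 256]] c@z [0.4824 0.2489 0.174 ]
white 357.5 [404.5 308.6] [ 7.6 55.4] 82.4 poly [[432, 305], [431, 302], [380, 308], [377, 312], [378, 315], [428, 309]] c@z [ 0.3875 -0.2356  0.145 ]
black 221.0 [394. 279.] [ 5.3 62.5] 83.1 poly [[425, 275], [422, 273], [364, 280], [363, 283], [391, 282]] c@z [ 0.4413 -0.2184  0.145 ]
green 398.0 [384.8 221.5] [ 9.7 61.4] 81.3 poly [[415, 216], [410, 214], [364, 220], [355, 230], [395, 222], [400, 224]] c@z [ 0.5489 -0.2049  0.145 ]
```

View pics/crop.png

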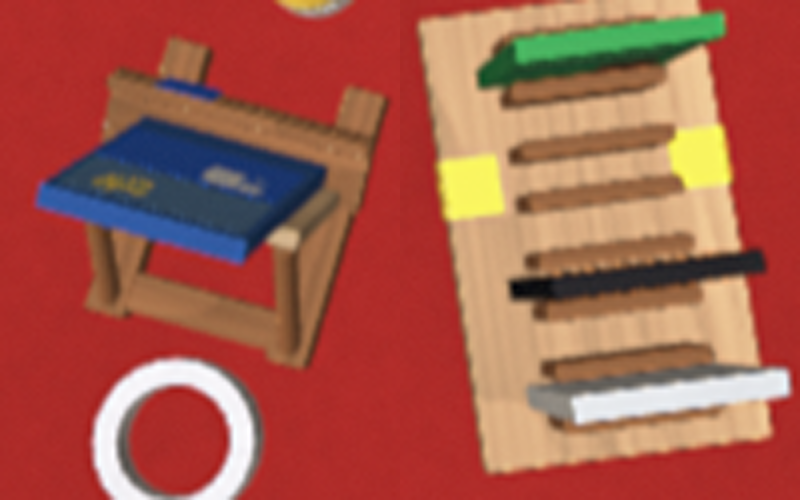

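The easel crop shows the panel's light-blue top edge from crop (38,203) to (242,260). The rack crop shows all four slots, with the notes on the second slot from the far end (next to green).

```bash
python3 - <<'E'
from h import *
from plant import calibration
im=cv2.cvtColor(cv2.imread("pics/top0.png"),cv2.COLOR_BGR2RGB)
si=cv2.cvtColor(cv2.imread("pics/side0.png"),cv2.COLOR_BGR2RGB)
c=calibration("top");cs=calibration("side")
print("cam",onz(c,(c["cx"],c["cy"]),0),-np.array(c["R"]).T@c["t"])
L=lambda u,v:(95+u/4,210+v/4); Rr=lambda u,v:(335+(u-400)/4,210+v/4)
for nm,pts,z in(("backtop",[(38,203),(242,260)],.172),("fronttop",[(46,183),(250,237)],.176)):
    P=[onz(c,L(*p),z) for p in pts];d=P[1]-P[0];print(nm,np.round(P,4).tolist(),"w",np.linalg.norm(d),"mid",(P[0]+P[1])/2,"yaw of normal",np.arctan2(d[0],-d[1]))
# rack base corners at z .015 and notes
C=[onz(c,Rr(*p),.015) for p in[(418,20),(700,0),(772,437),(487,473)]]
print("rack",np.round(C,4).tolist(),"ctr",np.mean(C,0),[np.linalg.norm(C[i]-C[i-1]) for i in range(4)])
for a,b in((3,0),(2,1)): d=C[b]-C[a];print("yaw x",np.arctan2(d[1],d[0]))
for a,b in((0,1),(3,2)): d=C[b]-C[a];print("yaw y",np.arctan2(d[0],-d[1]))
W=[onz(c,Rr(*p),.145) for p in[(575,422),(790,393),(572,400),(788,370)]];print("white top",np.round(W,4).tolist(),np.mean(W,0),np.linalg.norm(W[1]-W[0]),[np.arctan2((W[i+1]-W[i])[0],-(W[i+1]-W[i])[1]) for i in(0,2)])
W=[onz(c,Rr(*p),.145) for p in[(548,299),(765,272),(547,280),(763,250)]];print("black top",np.mean(W,0),np.linalg.norm(W[1]-W[0]))
W=[onz(c,Rr(*p),.145) for p in[(516,65),(725,37),(516,40),(725,13)]];print("green top",np.mean(W,0),np.linalg.norm(W[1]-W[0]))
# side view cross-check
for n,lo,hi,roi in(("yellow",(22,120,150),(35,255,255),(270,130,390,190)),("blue",(100,120,30),(125,255,255),(240,260,330,370)),("white",(0,0,150),(180,60,255),(355,95,385,190))):
    for b in blobs(mask(si,lo,hi,roi)): print("side",n,cv2.approxPolyDP(b,2,True)[:,0].tolist(),np.round(cv2.minAreaRect(b)[0],1))
E
```

```text
cam [0.59265186 0.01097205 0.        ] [ 0.42987955 -0.00650511  1.10153483]
backtop [[0.4749, 0.3136, 0.172], [0.4489, 0.2192, 0.172]] w 0.09790785498382949 mid [0.46190624 0.26639009 0.172     ] yaw of normal -0.2688144022176056
fronttop [[0.4838, 0.309, 0.176], [0.4592, 0.2149, 0.176]] w 0.09722399897220192 mid [0.47147073 0.2619421  0.176     ] yaw of normal -0.25609775632800064
rack [[0.5794, -0.1354, 0.015], [0.5897, -0.2867, 0.015], [0.3598, -0.3146, 0.015], [0.3415, -0.1663, 0.015]] ctr [ 0.46758609 -0.22576005  0.015     ] [np.float64(0.23982881551124194), np.float64(0.1516301145114734), np.float64(0.23152649263795488), np.float64(0.14943840761790592)]
yaw x 0.1289392148335002
yaw x 0.1206790725267765
yaw y 0.06791727457697472
yaw y 0.12267036283361916
white top [[0.375, -0.188, 0.145], [0.388, -0.2869, 0.145], [0.3849, -0.187, 0.145], [0.3984, -0.2864, 0.145]] [ 0.38655791 -0.2370887   0.145     ] 0.09968054505748278 [np.float64(0.1309422652448746), np.float64(0.13482461114939406)]
black top [ 0.44167259 -0.22749985  0.145     ] 0.10132558620707881
green top [ 0.55221495 -0.21512281  0.145     ] 0.09941701061621688
side yellow [[309, 171], [309, 183], [321, 184], [321, 171]] [315.  177.5]
side yellow [[313, 137], [313, 144], [317, 145], [319, 138]] [316. 141.]
side blue [[317, 275], [313, 274], [288, 301], [265, 345], [270, 348], [295, 324]] [292.2 311.1]
side white [[368, 103], [364, 105], [368, 132], [361, 173], [365, 171], [372, 133]] [367.1 138.1]
```

```bash
cat >> h.py <<'E'
YE=-.263; T=np.array([.4667,.2642,.1742])
def toolR(yaw,tilt):
    n=np.array([np.cos(yaw),np.sin(yaw),0]);u=np.array([0,0,1.])
    y=np.cos(tilt)*n+np.sin(tilt)*u;z=np.sin(tilt)*n-np.cos(tilt)*u
    return Ro.from_matrix(np.array([np.cross(y,z),y,z]).T)
RE=toolR(YE,.35); RK=toolR(.13,0)
NOTE=np.array([.4977,-.2215,.015])
E
python3 - <<'E'
from h import *
from plant import sense,calibration
s=sense();zt=RE.apply([0,0,1])
d,r=rows(s,T-.06*zt,RE);print(d,r,np.linalg.norm(r)*360)
s2=dict(s);q=RE.as_quat();s2["orientation"]=q[[3,0,1,2]]
print("shift after turn",rows(s2,T-.06*zt,RE)[0])
# lip direction and position
c=calibration("top");L=lambda u,v:(95+u/4,210+v/4)
P=[onz(c,L(*p),.067) for p in[(112,72),(367,140)]];dd=P[1]-P[0];print("lip front top edge",np.round(P,4),np.linalg.norm(dd),np.arctan2(dd[0],-dd[1]))
cw=calibration("wrist");Rw=quat(s).inv()
print("wrist cam in tool:",Rw.apply(-np.array(cw["R"]).T@cw["t"]-s["tcp_pos"]),"fwd",Rw.apply(np.array(cw["R"])[2]),cw["fx"])
E
```

```text
[-3.938 -1.985  0.006] [-0.0456 -0.0404  0.2289] 85.27269321418198
shift after turn [-2.43   3.456  1.266]
lip front top edge [[0.5469 0.3147 0.067 ]
 [0.5116 0.1827 0.067 ]] 0.13663175095190425 -0.26105537610773294
wrist cam in tool: [ 8.34274842e-02  4.31537886e-05 -1.40546262e-01] fwd [-3.23975497e-01  5.52708504e-04  9.46065311e-01] 353.18003341134016
```

Request:
play_rows(targets=[0,0,0,-0.0046,-0.004,0.0229,0.7,0,0,0,-0.0046,-0.004,0.0229,0.7,0,0,0,-0.0046,-0.004,0.0229,0.7,0,0,0,-0.0046,-0.004,0.0229,0.7,0,0,0,-0.0046,-0.004,0.0229,0.7])

```text
time_s: 0.6
tcp_pos: [0.2132, 0.5338, 0.2312]
orientation: [0.074, 0.524, 0.847, 0.058]
force: [0.1, 0.7, -0.1]
width: 0.06
finger_force: 0.0
```

Request:
play_rows(targets=[0,0,0,-0.0046,-0.004,0.0229,0.7,0,0,0,-0.0046,-0.004,0.0229,0.7,0,0,0,-0.0046,-0.004,0.0229,0.7,0,0,0,-0.0046,-0.004,0.0229,0.7,0,0,0,-0.0046,-0.004,0.0229,0.7])

```text
time_s: 1.1
tcp_pos: [0.2128, 0.534, 0.2312]
orientation: [0.138, 0.783, 0.596, 0.108]
force: [0.4, 0.6, -0.1]
width: 0.0597
finger_force: 0.0
```

Request:
play_rows(targets=[-0.3,0.43,0.16,0,0,0,0.7,-0.3,0.43,0.16,0,0,0,0.7,-0.3,0.43,0.16,0,0,0,0.7,-0.3,0.43,0.16,0,0,0,0.7,0,0,0,0,0,0,0.7])

```text
time_s: 1.6
tcp_pos: [0.3332, 0.3987, 0.2307]
orientation: [0.138, 0.784, 0.596, 0.107]
force: [-0.5, 1.2, -0.4]
width: 0.0595
finger_force: 0.0
```

```bash
python3 - <<'E'
from h import *
from plant import sense
s=sense();zt=RE.apply([0,0,1]);print(s["time_s"],s["tcp_pos"],np.round(s["qpos"],2),s["width"],rows(s,T-.06*zt,RE))
E
```

```text
1.6 [0.33318097 0.39868841 0.2307255 ] [-1.48  0.69  0.63  1.84 -0.09  0.6  -1.19] 0.0594659007121654 (array([-1.177,  1.69 ,  0.618]), array([ 0.0002, -0.0001, -0.0012]))
```

Request:
play_rows(targets=[-0.29,0.42,0.155,0,0,0,0.7,-0.29,0.42,0.155,0,0,0,0.7,-0.3,0.42,0.155,0,0,0,0.7,-0.3,0.43,0.155,0,0,-0.0012,0.7,0,0,0,0,0,0,0.7])

```text
time_s: 2.1
tcp_pos: [0.4476, 0.2694, 0.2301]
orientation: [0.139, 0.782, 0.598, 0.107]
force: [0.0, 1.4, -0.4]
width: 0.0596
finger_force: 0.0
```

```bash
python3 - <<'E'
from h import *
from plant import *
s=sense();zt=RE.apply([0,0,1]);print(s["time_s"],s["tcp_pos"],s["width"],rows(s,T-.06*zt,RE))
c=calibration("wrist");im=snapshot("wrist");cv2.imwrite("pics/w1.png",im[:,:,::-1]);np.save("w1.npy",c,allow_pickle=True)
xs=RE.apply([1,0,0])
for sg in(1,-1):
  for o in(-.006,.006): print("pred corner",sg,o,np.round(proj(c,T+sg*.05*xs+o*RE.apply([0,1,0])),1))
for b in blobs(mask(im,(100,100,30),(125,255,255)),200): print(cv2.contourArea(b),cv2.approxPolyDP(b,3,True)[:,0].tolist())
E
```

```text
2.1 [0.44763053 0.26939475 0.23007149] 0.059592939690724794 (array([-0.001, -0.007, -0.009]), array([ 0.0003, -0.0001, -0.0002]))
pred corner 1 -0.006 [267.6 151.5]
pred corner 1 0.006 [288.8 151.4]
pred corner -1 -0.006 [269.5 303.4]
pred corner -1 0.006 [287.7 303.4]
2575.5 [[284, 146], [267, 150], [268, 299], [283, 298]]
673.5 [[520, 29], [514, 26], [463, 42], [457, 51], [462, 54], [512, 38]]
```

View pics/w1.png

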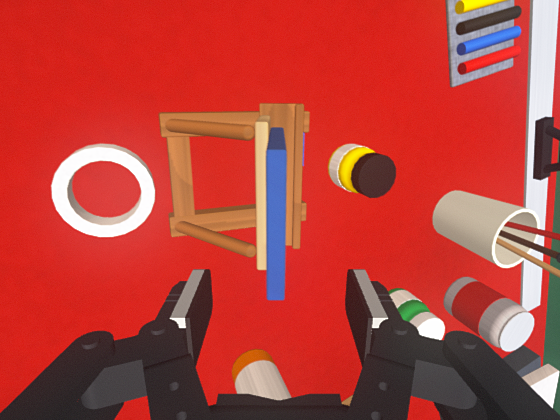

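The wrist view shows the panel's blue top edge at (267–284, 146–299), centred between the fingers (pads near u=200 and u=357) and parallel to them. The easel's pale back strip is at (258–268, 120–268).

Request:
play_rows(targets=[0.03,-0.02,0.42,0,0,0,0.7,0,0,0.42,0,0,0,0.7,0,0,0.41,0,0,0,0.7,0,0,0,0,0,0,0.7], squeeze=30)

```text
time_s: 2.55
tcp_pos: [0.476, 0.2685, 0.1319]
orientation: [0.138, 0.779, 0.602, 0.105]
force: [0.3, -1.1, 0.7]
width: 0.0598
finger_force: 0.0
```

```bash
python3 - <<'E'
from h import *
from plant import *
c=np.load("w1.npy",allow_pickle=True).item();im=cv2.imread("pics/w1.png")[:,:,::-1]
xs,ys,zt=RE.as_matrix().T
B=T-.006*ys+.058*zt   # back top front edge, mid
for sg in(1,-1):
  for o in(0,-.01): print("pred back",sg,o,np.round(proj(c,B+sg*.06*xs+o*ys),1))
h=cv2.cvtColor(np.ascontiguousarray(im),cv2.COLOR_RGB2HSV)
for b in blobs(cv2.inRange(h,(10,40,170),(25,140,255))[:, :300],100): print(cv2.contourArea(b),cv2.approxPolyDP(b,2,True)[:,0].tolist())
s=sense();print(s["tcp_pos"],s["force"],rows(s,T+.04*zt,RE))
E
```

```text
pred back 1 0 [269.6 123.8]
pred back 1 -0.01 [255.6 123.9]
pred back -1 0 [271.1 273.4]
pred back -1 -0.01 [259.  273.4]
1452.0 [[267, 115], [260, 116], [258, 119], [263, 120], [255, 122], [258, 269], [265, 269], [265, 150], [269, 119]]
1355.5 [[235, 380], [237, 392], [238, 390], [276, 399], [288, 397], [269, 361], [260, 360], [248, 364]]
254.5 [[139, 200], [130, 213], [112, 220], [96, 218], [97, 216], [93, 217], [87, 212], [81, 212], [80, 215], [77, 213], [91, 222], [111, 224], [127, 218], [135, 210]]
[0.47597016 0.26847111 0.13194055] [ 0.27817266 -1.05262779  0.65377915] (array([-0.082,  0.088, -0.03 ]), array([-0.0004, -0.    ,  0.0012]))
```

Request:
play_rows(targets=[0,0,0,0,0,0,0.7,0,0,0,0,0,0,0.7])

```text
time_s: 2.75
tcp_pos: [0.4765, 0.2697, 0.1363]
orientation: [0.137, 0.779, 0.602, 0.108]
force: [0.1, -0.4, -0.2]
width: 0.0598
finger_force: 0.0
```

```bash
python3 - <<'E'
from h import *
from plant import *
xs,ys,zt=RE.as_matrix().T
s=sense();print(s["tcp_pos"],s["force"],np.round(s["dq"],3),np.round(s["qpos"],3),rows(s,T+.04*zt,RE))
c=calibration("wrist");im=snapshot("wrist")
for sg in(1,-1):
  for o in(-.006,.006): print("pred corner",sg,o,np.round(proj(c,T+sg*.05*xs+o*ys),1))
for b in blobs(mask(im,(100,100,30),(125,255,255)),200): print(cv2.contourArea(b),cv2.approxPolyDP(b,3,True)[:,0].tolist())
E
```

```text
[0.47647884 0.26965702 0.13632814] [ 0.1139193  -0.35314196 -0.21806396] [ 0.003 -0.008 -0.001  0.001 -0.002 -0.007  0.003] [-0.965  0.803  0.419  1.975 -0.075  0.197 -0.88 ] (array([-0.098,  0.067,  0.02 ]), array([ 0.0002, -0.0008,  0.0011]))
pred corner 1 -0.006 [279.9 227.7]
pred corner 1 0.006 [318.4 227.9]
pred corner -1 -0.006 [278.1 459.2]
pred corner -1 0.006 [307.9 459.3]
6244.5 [[284, 156], [294, 159], [299, 181], [292, 185], [293, 188], [299, 184], [297, 188], [302, 191], [290, 197], [300, 203], [290, 207], [288, 204], [285, 210], [289, 211], [289, 218], [277, 230], [274, 399], [305, 393], [313, 235], [294, 157]]
663.5 [[559, 30], [516, 44], [513, 55], [519, 58], [559, 45]]
```

Request:
play_rows(targets=[-0.068,0.047,0.02,0,-0.0008,0.001,0.7,0,0,0,0,0,0,0.4,0,0,0,0,0,0,0.4,0,0,0,0,0,0,0.25], squeeze=30)

```text
time_s: 3.2
tcp_pos: [0.4794, 0.2624, 0.1349]
orientation: [0.139, 0.782, 0.599, 0.106]
force: [-0.6, 0.1, -0.3]
width: 0.0224
finger_force: 0.0
```

```bash
python3 - <<'E'
from h import *
from plant import *
xs,ys,zt=RE.as_matrix().T
s=sense();print(s["tcp_pos"],s["force"],s["width"],rows(s,T+.04*zt,RE))
c=calibration("wrist");im=snapshot("wrist");cv2.imwrite("pics/w2.png",im[:,:,::-1])
print(np.round(proj(c,s["tcp_pos"]),1))
h=mask(im,(100,100,30),(125,255,255))
for b in blobs(h,200): print(cv2.contourArea(b),cv2.approxPolyDP(b,3,True)[:,0].tolist())
E
```

```text
[0.47937223 0.26239122 0.13493828] [-0.55157682  0.10074984 -0.34025863] 0.022397982529250574 (array([-0.019,  0.019, -0.015]), array([ 0.0001,  0.0002, -0.0001]))
[280.  283.5]
7026.0 [[288, 147], [273, 147], [288, 149], [291, 167], [282, 175], [289, 173], [292, 179], [285, 183], [282, 180], [280, 187], [276, 183], [278, 191], [274, 194], [273, 190], [272, 195], [270, 191], [272, 197], [269, 195], [269, 206], [264, 212], [265, 397], [277, 400], [294, 397], [301, 212]]
683.0 [[559, 18], [515, 33], [513, 44], [521, 46], [558, 34]]
```

View pics/w2.png

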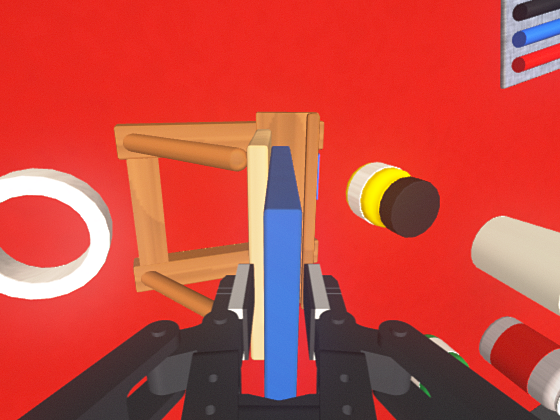

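The fingers straddle the panel: the top edge spans u 264–301 from v=210 down, and the pads sit on both sides of it. Closing.

Request:
play_rows(targets=[0,0,0,0,0,0,0.1,0,0,0,0,0,0,0.0,0,0,0,0,0,0,0.0], squeeze=30)

```text
time_s: 3.55
tcp_pos: [0.4799, 0.2623, 0.135]
orientation: [0.139, 0.782, 0.599, 0.106]
force: [4.5, -2.3, 2.3]
width: 0.012
finger_force: 29.8
```

```bash
python3 - <<'E'
from h import *
from plant import *
s=sense();np.save("grip1.npy",s,allow_pickle=True)
print(s["tcp_pos"],s["force"],s["width"],s["finger_force"],rows(s,T+.04*RE.apply([0,0,1]),RE))
E
```

```text
[0.47988732 0.26233326 0.1350336 ] [ 4.5351284  -2.29191863  2.34510369] 0.011951443679166139 29.790709018707275 (array([-0.02 ,  0.013, -0.017]), array([ 0.0002,  0.0001, -0.0001]))
```

Request:
play_rows(targets=[0,0,-0.25,0,0,0,0,0,0,-0.3,0,0,0,0,0,0.13,-0.36,0,0,0,0,0,0.13,-0.36,0,0,0,0,0,0.13,-0.36,0,0,0,0])

```text
time_s: 4.05
tcp_pos: [0.4638, 0.2664, 0.2689]
orientation: [0.139, 0.782, 0.599, 0.105]
force: [0.3, 0.3, -2.3]
width: 0.0115
finger_force: 29.4
```

Request:
play_rows(targets=[0,0.13,-0.36,0,0,0,0,0,0.13,-0.36,0,0,0,0,0,0,0,0,0,0,0])

```text
time_s: 4.35
tcp_pos: [0.4647, 0.267, 0.3321]
orientation: [0.138, 0.782, 0.599, 0.107]
force: [0.1, 0.7, -2.4]
width: 0.0121
finger_force: 29.5
```

```bash
python3 - <<'E'
from h import *
from plant import *
s=sense();NT=NOTE+[0,0,.09]
print(s["tcp_pos"],s["force"],s["width"],np.round(s["qpos"],2))
P=NT.copy();P[2]=.33
d,r=rows(s,P,RK);print("rot",r,np.linalg.norm(r)*360)
s2=dict(s);q=RK.as_quat();s2["orientation"]=q[[3,0,1,2]];print("shift after",rows(s2,P,RK)[0])
E
```

```text
[0.46474826 0.26702168 0.3320786 ] [ 0.1095212   0.70776883 -2.38225928] 0.012059609320749197 [-1.09  0.5   0.57  1.73  0.01  0.75 -0.87]
rot [ 0.0554  0.0107 -0.062 ] 30.179188855898698
shift after [-6.108 -0.383  0.026]
```

Request:
play_rows(targets=[0,0,0,0.0139,0.0027,-0.0155,0,0,0,0,0.0139,0.0027,-0.0155,0,0,0,0,0.0139,0.0027,-0.0155,0,0,0,0,0.0139,0.0027,-0.0155,0,-0.2,0,0,0,0,0,0])

```text
time_s: 4.85
tcp_pos: [0.4668, 0.2508, 0.3276]
orientation: [-0.003, 0.659, 0.752, -0.004]
force: [0.3, -0.3, -1.3]
width: 0.0118
finger_force: 30.0
```

Request:
play_rows(targets=[-0.42,-0.027,0,0,0,0,0,-0.42,-0.027,0,0,0,0,0,-0.42,-0.027,0,0,0,0,0,-0.42,-0.027,0,0,0,0,0,-0.42,-0.027,0,0,0,0,0])

```text
time_s: 5.35
tcp_pos: [0.4766, 0.0813, 0.3289]
orientation: [-0.001, 0.66, 0.751, -0.002]
force: [1.2, -0.4, -1.6]
width: 0.0116
finger_force: 30.1
```

Request:
play_rows(targets=[-0.42,-0.027,0,0,0,0,0,-0.42,-0.027,0,0,0,0,0,-0.42,-0.027,0,0,0,0,0,-0.42,-0.027,0,0,0,0,0,-0.42,-0.027,0,0,0,0,0])

```text
time_s: 5.85
tcp_pos: [0.4877, -0.0865, 0.3291]
orientation: [-0.001, 0.66, 0.751, -0.002]
force: [-0.2, 1.2, -1.0]
width: 0.012
finger_force: 30.0
```

Request:
play_rows(targets=[-0.42,-0.027,0,0,0,0,0,-0.42,-0.027,0,0,0,0,0,-0.42,-0.027,0,0,0,0,0,-0.2,0,0,0,0,0,0,0,0,0,0,0,0,0])

```text
time_s: 6.35
tcp_pos: [0.4962, -0.2039, 0.329]
orientation: [-0.001, 0.661, 0.75, -0.003]
force: [0.0, 1.3, -1.6]
width: 0.0116
finger_force: 30.1
```

```bash
python3 - <<'E'
from h import *
from plant import *
s=sense();P=NOTE+[0,0,.315]
print(s["time_s"],s["tcp_pos"],s["force"],s["width"],np.round(s["qpos"],2),rows(s,P,RK))
E
```

```text
6.35 [ 0.49616053 -0.20392464  0.32902438] [ 0.03376514  1.32291175 -1.61387612] 0.011606973185228067 [ 0.2   0.56  0.25  1.45 -0.14  1.15  0.59] (array([-0.22 , -0.009, -0.012]), array([-0.0009,  0.0004, -0.0007]))
```

Request:
play_rows(targets=[-0.22,-0.01,0.25,-0.0009,0.0004,-0.0007,0,0,0,0.5,0,0,0,0,0,0,0,0,0,0,0,0,0,0,0,0,0,0])

```text
time_s: 6.75
tcp_pos: [0.4985, -0.2186, 0.2707]
orientation: [-0.0, 0.658, 0.753, 0.001]
force: [-0.2, 0.1, -0.1]
width: 0.0117
finger_force: 30.1
```

```bash
python3 - <<'E'
from h import *
from plant import *
s=sense();P=NOTE+[0,0,.255]
print(s["time_s"],s["tcp_pos"],s["force"],rows(s,P,RK))
ims=[]
for n in("wrist","top","side"):
    c=calibration(n);im=snapshot(n);cv2.imwrite(f"pics/p3{n}.png",im[:,:,::-1]);np.save(f"p3{n}.npy",c,allow_pickle=True)
    ims.append(im)
    for b in blobs(mask(im,(22,120,150),(35,255,255)),15)[:4]: print(n,cv2.contourArea(b),cv2.approxPolyDP(b,2,True)[:,0].tolist())
    for z in(.063,):
      for sx in(-.018,-.008,.008,.018):
        for sy in(-.04,.04): print(np.round(proj(c,NOTE+RK.apply([sy,sx,0])+[0,0,.048]),0).tolist(),end=" ")
    print()
b=cv2.resize(ims[1][195:335,330:460],None,fx=3,fy=3,interpolation=cv2.INTER_CUBIC)
a=ims[0]
o=np.zeros((420,800,3),np.uint8);o[:,:410]=a[:,100:510];o[:,410:]=b
cv2.imwrite("pics/p3.png",o[:,:,::-1])
E
```

```text
6.75 [ 0.49850575 -0.21862653  0.27068947] [-0.19072486  0.09344557 -0.11083239] (array([-0.034, -0.015,  0.009]), array([ 0.0002, -0.0002,  0.0007]))
wrist 713.5 [[266, 100], [265, 129], [291, 129], [292, 103], [270, 102], [292, 101]]
[260.0, 216.0] [259.0, 139.0] [269.0, 216.0] [269.0, 139.0] [284.0, 216.0] [285.0, 139.0] [294.0, 216.0] [295.0, 139.0] 
top 198.5 [[344, 251], [347, 264], [360, 262], [358, 249]]
top 155.0 [[116, 90], [113, 127], [117, 127], [119, 92]]
top 26.5 [[182, 199], [176, 208], [164, 208], [169, 211], [178, 209]]
[407.0, 258.0] [367.0, 263.0] [406.0, 253.0] [367.0, 258.0] [404.0, 245.0] [365.0, 250.0] [404.0, 240.0] [365.0, 245.0] 
side 340.0 [[73, 357], [75, 360], [116, 367], [121, 364], [121, 360], [75, 353]]
side 168.5 [[241, 305], [240, 302], [237, 309], [229, 313], [220, 312], [215, 305], [215, 312], [220, 318], [232, 319], [240, 312]]
side 154.5 [[309, 171], [309, 183], [321, 184], [321, 171]]
side 37.0 [[313, 137], [313, 144], [317, 145], [319, 138]]
[324.0, 132.0] [325.0, 155.0] [320.0, 132.0] [320.0, 155.0] [313.0, 132.0] [313.0, 155.0] [309.0, 132.0] [309.0, 155.0]
```

View pics/p3.png

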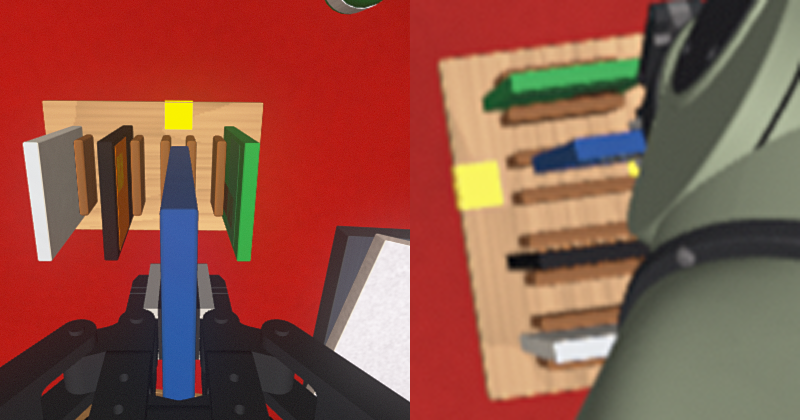

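The wrist view (crop offset 100) shows the blue panel above the slot. Its far-bottom edge is at u≈266–290, v=147. The marked slot's cleats are at u≈260–271 and 287–296, with the note at 265–292, so the panel is aligned to within about 1 mm. Next I'll refine this with row profiles.

```bash
python3 - <<'E'
from h import *
im=cv2.imread("pics/p3wrist.png")[:,:,::-1].astype(int);c=np.load("p3wrist.npy",allow_pickle=True).item()
print("cx",c["cx"])
for v in(110,120,138,141,144): print(v,[(int(r),int(g)) for r,g,b in im[v,256:302]])
for v in(150,160,180,200,206,215,240):
    r=im[v];m=np.where((r[240:320,2]>r[240:320,0]+25))[0]+240;print(v,m.min(),m.max(),(m.min()+m.max())/2)
E
```

```text
cx 278.44292307725505
110 [(220, 169), (219, 167), (220, 168), (220, 169), (220, 169), (219, 168), (220, 169), (217, 165), (227, 186), (252, 247), (250, 244), (250, 243), (249, 243), (249, 242), (249, 242), (250, 242), (250, 242), (250, 243), (250, 242), (249, 242), (249, 242), (249, 241), (250, 242), (250, 242), (249, 242), (249, 242), (250, 242), (250, 243), (250, 242), (250, 242), (250, 242), (250, 242), (249, 242), (250, 243), (250, 243), (251, 244), (243, 228), (218, 165), (216, 162), (218, 167), (215, 164), (216, 166), (218, 166), (217, 165), (216, 163), (214, 163)]
120 [(220, 169), (220, 168), (219, 168), (219, 168), (220, 170), (219, 167), (219, 166), (217, 164), (223, 183), (252, 248), (250, 244), (250, 242), (249, 242), (250, 244), (250, 243), (249, 242), (250, 243), (249, 242), (249, 242), (250, 242), (250, 243), (250, 243), (249, 242), (250, 243), (249, 242), (249, 241), (249, 242), (249, 241), (250, 242), (249, 243), (250, 243), (250, 242), (250, 243), (249, 242), (250, 244), (251, 245), (239, 212), (225, 174), (226, 176), (226, 177), (226, 178), (227, 179), (225, 176), 
[... 1106 characters left out ...]
22, 171), (226, 177)]
144 [(222, 171), (222, 172), (223, 173), (223, 172), (155, 110), (178, 108), (173, 110), (170, 113), (166, 109), (164, 107), (161, 107), (162, 106), (155, 101), (138, 86), (103, 72), (190, 144), (232, 178), (228, 176), (227, 176), (226, 175), (226, 176), (228, 178), (226, 174), (225, 174), (226, 174), (225, 172), (227, 175), (227, 175), (227, 174), (184, 139), (111, 72), (176, 107), (178, 114), (173, 113), (167, 110), (164, 108), (165, 109), (163, 107), (156, 104), (146, 92), (151, 110), (222, 171), (222, 172), (219, 167), (218, 169), (216, 166)]
150 271 287 279.0
160 269 289 279.0
180 266 292 279.0
200 262 295 278.5
206 261 296 278.5
215 260 297 278.5
240 260 296 278.0
```

Request:
play_rows(targets=[-0.03,-0.005,0.3,0,0,0.0014,0,0,0,0.4,0,0,0,0,0,0,0.4,0,0,0,0,0,0,0.2,0,0,0,0,0,0,0.0,0,0,0,0])

```text
time_s: 7.4
tcp_pos: [0.4984, -0.2213, 0.1654]
orientation: [-0.001, 0.661, 0.75, 0.001]
force: [-1.4, 0.1, -0.8]
width: 0.0113
finger_force: 30.0
```

```bash
python3 - <<'E'
from h import *
from plant import *
R=toolR(.1256,0)
s=sense();P=NOTE+[0,0,.0886];P[:2]+=RK.apply([0,.0005,0])[:2]
print(s["time_s"],s["tcp_pos"],s["force"],rows(s,P,R))
for n in["wrist"]:
    c=calibration(n);im=snapshot(n);cv2.imwrite(f"pics/p4{n}.png",im[:,:,::-1])
    for v in(95,105,115,125,130,135,140,150,170,200,230): 
        r=im[v].astype(int);m=np.where((r[240:320,2]>r[240:320,0]+25))[0]+240;print(v,(m.min(),m.max()) if len(m) else None)
    for b in blobs(mask(im,(22,120,150),(35,255,255)),15)[:2]: print(cv2.approxPolyDP(b,2,True)[:,0].tolist())
E
```

```text
7.4 [ 0.49840115 -0.22130409  0.16538048] [-1.42905121  0.06460174 -0.79647813] (array([-0.003, -0.003,  0.772]), array([ 0.    , -0.0003, -0.    ]))
95 None
105 None
115 None
125 None
130 None
135 None
140 None
150 None
170 (np.int64(267), np.int64(290))
200 (np.int64(262), np.int64(295))
230 (np.int64(260), np.int64(297))
[[259, 104], [260, 139], [297, 139], [297, 104]]
[[260, 101], [297, 102]]
```

```bash
python3 - <<'E'
from h import *
im=cv2.imread("pics/p4wrist.png")[:,:,::-1].astype(int)
for v in(146,150,153,156,158,160): print(v,"".join("B" if p[2]>p[0]+10 else "c" if p[0]<185 else "." for p in im[v,245:315]))
E
```

```text
146 ..........................ccccccccccccccccc...........................
150 ............ccccccccccc..cBBBBBBBBBBBBBBBBBBccccccccccc...............
153 ...........ccccccccccccccBBBBBBBBBBBBBBBBBBBcccccccccccc..............
156 ..........ccccccccccccccBBBBBBBBBBBBBBBBBBBBBcccccccccccc.............
158 ....................ccccBBBBBBBBBBBBBBBBBBBBBcc..........c............
160 .....................cccBBBBBBBBBBBBBBBBBBBBBc...........cc...........
```

Request:
play_rows(targets=[0,-0.008,0,0,0,0,0,0,0,0.2,0,0,0,0,0,0,0.2,0,0,0,0,0,0,0.2,0,0,0,0,0,0,0,0,0,0,0])

```text
time_s: 7.95
tcp_pos: [0.498, -0.2216, 0.1179]
orientation: [-0.0, 0.661, 0.75, 0.001]
force: [0.5, -0.2, -0.6]
width: 0.0115
finger_force: 30.0
```

Request:
play_rows(targets=[0,0,0.04,0,0,0,0,0,0,0.04,0,0,0,0,0,0,0.03,0,0,0,0,0,0,0.02,0,0,0,0,0,0,0.0,0,0,0,0])

```text
time_s: 8.45
tcp_pos: [0.498, -0.2217, 0.1077]
orientation: [0.0, 0.661, 0.75, 0.001]
force: [-0.2, -0.6, -1.8]
width: 0.0117
finger_force: 30.1
```

Request:
play_rows(targets=[0,0,0.02,0,0,0,0,0,0,0.01,0,0,0,0,0,0,0,0,0,0,0])

```text
time_s: 8.75
tcp_pos: [0.498, -0.2217, 0.1052]
orientation: [0.0, 0.661, 0.75, 0.001]
force: [0.7, -0.5, -1.7]
width: 0.0116
finger_force: 30.1
```

Request:
play_rows(targets=[0,0,0.02,0,0,0,0,0,0,0,0,0,0,0])

```text
time_s: 8.95
tcp_pos: [0.4981, -0.2217, 0.1036]
orientation: [0.0, 0.661, 0.75, 0.001]
force: [-0.6, -0.8, -1.5]
width: 0.012
finger_force: 30.2
```

Request:
play_rows(targets=[0,0,0.015,0,0,0,0,0,0,0,0,0,0,0])

```text
time_s: 9.15
tcp_pos: [0.4985, -0.2219, 0.1033]
orientation: [0.001, 0.661, 0.75, 0.001]
force: [-0.8, 1.9, 16.3]
width: 0.0118
finger_force: 32.9
```

Request:
play_rows(targets=[0,0,0.012,0,0,0,0,0,0,0,0,0,0,0])

```text
time_s: 9.35
tcp_pos: [0.4989, -0.2218, 0.1032]
orientation: [0.001, 0.661, 0.75, 0.002]
force: [-3.8, 3.8, 34.8]
width: 0.0115
finger_force: 35.2
```

Floor contact: force rises at TCP z=0.1033. I'll ease off the force and release with a narrow opening.

Request:
play_rows(targets=[0,0,-0.02,0,0,0,0,0,0,0,0,0,0,0.25,0,0,0,0,0,0,0.4,0,0,0,0,0,0,0.4])

```text
time_s: 9.75
tcp_pos: [0.498, -0.2217, 0.1029]
orientation: [0.0, 0.661, 0.75, 0.001]
force: [0.5, -0.3, 0.6]
width: 0.0341
finger_force: 0.0
```

```bash
python3 - <<'E'
from h import *
from plant import *
s=sense();print(s["time_s"],s["tcp_pos"],s["force"],s["width"],s["finger_force"])
for n in("wrist","side"):
    im=snapshot(n);cv2.imwrite(f"pics/p5{n}.png",im[:,:,::-1])
a=cv2.imread("pics/p5wrist.png");b=cv2.resize(cv2.imread("pics/p5side.png")[90:195,265:390],None,fx=2,fy=2,interpolation=cv2.INTER_CUBIC)
o=np.zeros((420,800,3),np.uint8);o[:,:550]=a[:,:550];o[:210,550:800]=b;cv2.imwrite("pics/p5.png",o)
E
```

```text
9.75 [ 0.49798443 -0.22169576  0.10292597] [ 0.50784907 -0.34354633  0.55051445] 0.03413002410918296 0.0
```

View pics/p5.png

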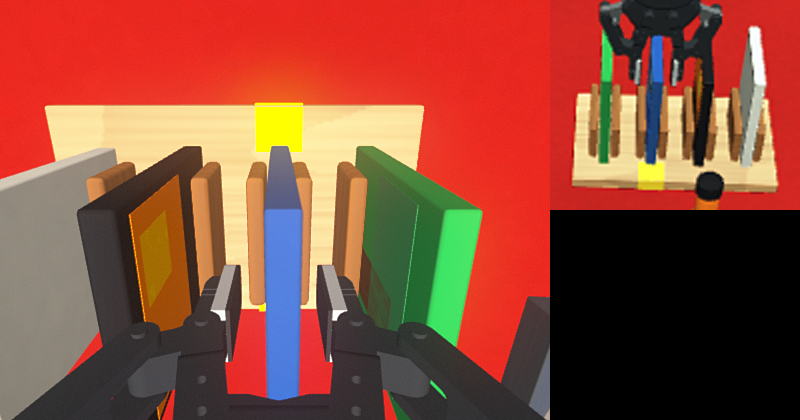

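The blue panel stands centred in the marked slot with the pads clear on both sides, and the black and green paintings are untouched. Lift straight up, then move over to the blank.

Request:
play_rows(targets=[0,0,-0.2,0,0,0,0.4,0,0,-0.35,0,0,0,0.4,0,0,-0.4,0,0,0,0.4,0,0,-0.4,0,0,0,0.4,0,0,0,0,0,0,0.4])

```text
time_s: 10.35
tcp_pos: [0.499, -0.2225, 0.2144]
orientation: [0.003, 0.662, 0.75, 0.002]
force: [0.7, -0.3, -0.1]
width: 0.0344
finger_force: 0.0
```

Request:
play_rows(targets=[0,-0.35,0,0,0,0,0.45,0,-0.35,0,0,0,0,0.45,0,-0.35,0,0,0,0,0.45,0,-0.35,0,0,0,0,0.45,0,0,0,0,0,0,0.45])

```text
time_s: 10.85
tcp_pos: [0.3839, -0.2364, 0.2108]
orientation: [-0.001, 0.662, 0.749, 0.0]
force: [0.7, 0.9, 0.4]
width: 0.0381
finger_force: 0.0
```

```bash
python3 - <<'E'
from h import *
from plant import *
s=sense();R=toolR(.1256,0);P=np.array([.3868,-.2367,.145-.0417+.08]);print(s["time_s"],s["tcp_pos"],s["width"],np.round(s["qpos"],2),rows(s,P,R))
c=calibration("wrist");im=snapshot("wrist");cv2.imwrite("pics/p6wrist.png",im[:,:,::-1])
for sg in(1,-1):
  for o in(-.006,.006): print("pred",np.round(proj(c,np.array([.3868,-.2367,.145])+R.apply([sg*.05,o,0])),1))
for b in blobs(mask(im,(0,0,120),(180,45,255)),300)[:5]: print(cv2.contourArea(b),cv2.approxPolyDP(b,3,True)[:,0].tolist())
E
```

```text
10.85 [ 0.38388015 -0.23637838  0.21083074] 0.038086078861050685 [ 0.37  0.57  0.19  1.95 -0.17  0.64  0.79] (array([-0.009,  0.036,  0.344]), array([-0.    , -0.0002, -0.0005]))
pred [272.6 150.8]
pred [293.1 150.7]
pred [273.9 298.9]
pred [291.7 298.8]
2752.0 [[281, 133], [275, 152], [276, 296], [291, 297], [294, 154], [288, 133], [287, 138]]
754.0 [[559, 364], [534, 406], [548, 419], [559, 419]]
627.5 [[327, 266], [339, 309], [338, 320], [343, 321], [353, 310], [338, 267]]
616.5 [[230, 266], [219, 267], [204, 310], [214, 321], [219, 320], [218, 308]]
```

View pics/p6wrist.png

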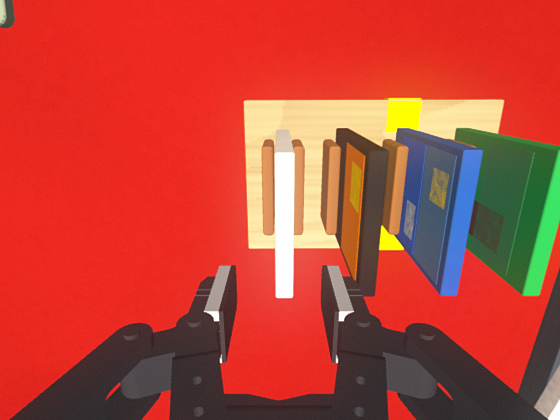

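The blank's top edge is at u 275–294, v 152–297, centre 284. That is about 3.7 mm to +y of the tool plane (u=278.4).

Request:
play_rows(targets=[-0.01,0.046,0,0,0,-0.0005,0.45,0,0,0.33,0,0,0,0.45,0,0,0.33,0,0,0,0.45,0,0,0.33,0,0,0,0.45,0,0,0,0,0,0,0.45])

```text
time_s: 11.4
tcp_pos: [0.3905, -0.2353, 0.1293]
orientation: [-0.002, 0.66, 0.751, 0.001]
force: [-0.3, -0.4, 1.6]
width: 0.0387
finger_force: 0.0
```

```bash
python3 - <<'E'
from h import *
from plant import *
s=sense();R=toolR(.1256,0);P=np.array([.3868,-.2367,.1033]);print(s["time_s"],s["tcp_pos"],s["force"],s["width"],rows(s,P,R))
im=snapshot("wrist")
for b in blobs(mask(im,(0,0,120),(180,45,255)),300)[:5]: print(cv2.contourArea(b),cv2.approxPolyDP(b,3,True)[:,0].tolist())
E
```

```text
11.4 [ 0.39049023 -0.23526912  0.12928258] [-0.25655177 -0.3501809   1.61638069] 0.03869617847485936 (array([-0.013, -0.048,  0.325]), array([-0.0003, -0.0006,  0.0006]))
6373.5 [[281, 149], [281, 154], [274, 153], [271, 161], [265, 153], [255, 190], [259, 396], [283, 393], [285, 189]]
654.5 [[442, 240], [435, 280], [448, 296], [455, 252]]
628.5 [[327, 266], [339, 309], [338, 320], [343, 321], [353, 310], [338, 267]]
616.5 [[230, 266], [219, 267], [204, 310], [214, 321], [219, 320], [218, 308]]
```

Request:
play_rows(targets=[-0.01,-0.042,0.05,0,0,0.0006,0.45,0,0,0.14,0,0,0,0.45,0,0,0.13,0,0,0,0.45,0,0,0,0,0,0,0.45,0,0,0,0,0,0,0.45])

```text
time_s: 11.95
tcp_pos: [0.3875, -0.2373, 0.1065]
orientation: [0.0, 0.662, 0.75, 0.001]
force: [-0.4, -0.5, 0.5]
width: 0.0381
finger_force: 0.0
```

```bash
python3 - <<'E'
from h import *
from plant import *
s=sense();R=toolR(.1256,0);P=np.array([.3868,-.2367,.1033]);print(s["time_s"],s["tcp_pos"],s["force"],s["width"],rows(s,P,R))
im=snapshot("wrist")
for b in blobs(mask(im,(0,0,120),(180,45,255)),300)[:5]: print(cv2.contourArea(b),cv2.approxPolyDP(b,3,True)[:,0].tolist())
E
```

```text
11.95 [ 0.38754048 -0.23733178  0.10647035] [-0.39940891 -0.46385934  0.46647106] 0.03809926935876886 (array([ 0.009, -0.008,  0.04 ]), array([ 0.0003, -0.0001, -0.0002]))
7641.0 [[271, 145], [260, 202], [263, 396], [280, 400], [293, 397], [296, 206], [286, 149], [281, 151], [283, 158], [277, 158], [279, 162], [273, 165], [277, 161], [271, 163], [268, 159]]
639.0 [[467, 254], [460, 300], [472, 314], [474, 305], [469, 310], [464, 297], [467, 288], [470, 297], [477, 292], [482, 267]]
625.5 [[327, 266], [339, 308], [338, 320], [343, 321], [353, 310], [338, 267]]
617.5 [[230, 266], [219, 267], [204, 310], [214, 321], [219, 320], [218, 308]]
```

Centred now (260–296, mid 278). I'll take the last 3 mm down and close.

Request:
play_rows(targets=[0,0,0.04,0,0,0,0.45,0,0,0,0,0,0,0.25,0,0,0,0,0,0,0.1,0,0,0,0,0,0,0,0,0,0,0,0,0,0], squeeze=30)

```text
time_s: 12.5
tcp_pos: [0.3875, -0.2373, 0.103]
orientation: [0.0, 0.662, 0.75, 0.001]
force: [-0.3, 0.4, 2.4]
width: 0.0112
finger_force: 30.1
```

Request:
play_rows(targets=[0,0,0,0,0,0,0,0,0,-0.08,0,0,0,0,0,0,-0.15,0,0,0,0,0,0,-0.25,0,0,0,0,0,0,-0.25,0,0,0,0])

```text
time_s: 13.0
tcp_pos: [0.3872, -0.2372, 0.1623]
orientation: [-0.0, 0.662, 0.75, 0.001]
force: [0.6, 0.9, -1.5]
width: 0.0116
finger_force: 29.4
```

```bash
python3 - <<'E'
from h import *
from plant import *
s=sense();R=toolR(.1256,0);P=np.array([.3868,-.2367,.33]);print(s["time_s"],s["tcp_pos"],s["force"],s["width"],s["finger_force"],rows(s,P,R))
E
```

```text
13.0 [ 0.38717238 -0.23724582  0.16228084] [ 0.57740232  0.94231799 -1.51451827] 0.011576755199680102 29.393117129802704 (array([ 1.000e-02, -1.000e-03, -2.096e+00]), array([ 0.0002, -0.0002, -0.0002]))
```

Request:
play_rows(targets=[0,0,-0.42,0,0,0,0,0,0,-0.42,0,0,0,0,0,0,-0.42,0,0,0,0,0,0,-0.42,0,0,0,0,0,0,-0.42,0,0,0,0])

```text
time_s: 13.5
tcp_pos: [0.3867, -0.2373, 0.3313]
orientation: [0.0, 0.662, 0.75, 0.001]
force: [0.7, -0.4, -1.0]
width: 0.0114
finger_force: 29.5
```

Request:
play_rows(targets=[0.2,0.05,0,0,0,0,0,0.42,0.13,0,0,0,0,0,0.42,0.13,0,0,0,0,0,0.42,0.13,0,0,0,0,0,0.42,0.13,0,0,0,0,0])

```text
time_s: 14.0
tcp_pos: [0.4134, -0.0812, 0.33]
orientation: [0.0, 0.662, 0.75, 0.001]
force: [0.9, -0.3, -1.5]
width: 0.0116
finger_force: 29.5
```

Request:
play_rows(targets=[0.42,0.13,0,0,0,0,0,0.42,0.13,0,0,0,0,0,0.42,0.13,0,0,0,0,0,0.42,0.13,0,0,0,0,0,0.42,0.13,0,0,0,0,0])

```text
time_s: 14.5
tcp_pos: [0.4442, 0.0919, 0.3302]
orientation: [0.0, 0.662, 0.75, 0.001]
force: [0.5, -0.7, -0.3]
width: 0.0116
finger_force: 29.5
```

Request:
play_rows(targets=[0.42,0.13,0,0,0,0,0,0.42,0.13,0,0,0,0,0,0.42,0.13,0,0,0,0,0,0.42,0.13,0,0,0,0,0,0,0,0,0,0,0,0])

```text
time_s: 15.0
tcp_pos: [0.4683, 0.2332, 0.3296]
orientation: [-0.001, 0.66, 0.751, 0.001]
force: [-0.6, -0.5, -0.6]
width: 0.0117
finger_force: 29.6
```

```bash
python3 - <<'E'
from h import *
from plant import *
s=sense();g=np.load("grip1.npy",allow_pickle=True).item();RG=quat(g);P=g["tcp_pos"]+RG.apply([0,.004,-.09])
print(s["time_s"],s["tcp_pos"],s["force"],s["width"],P)
d,r=rows(s,P,RG);print("rot",r,np.linalg.norm(r)*360)
s2=dict(s);s2["orientation"]=g["orientation"];print("shift after",rows(s2,P,RG)[0])
E
```

```text
15.0 [0.46834987 0.23319727 0.32957075] [-0.56875227 -0.50214119 -0.63729006] 0.011729049774536131 [0.45362911 0.26948722 0.22091332]
rot [-0.0551 -0.0115  0.0619] 30.119481270433592
shift after [ 0.391 -0.745  1.173]
```

Request:
play_rows(targets=[0,0,0,-0.0138,-0.0029,0.0155,0,0,0,0,-0.0138,-0.0029,0.0155,0,0,0,0,-0.0138,-0.0029,0.0155,0,0,0,0,-0.0138,-0.0029,0.0155,0,0.2,-0.37,0,0,0,0,0])

```text
time_s: 15.5
tcp_pos: [0.4466, 0.2504, 0.3207]
orientation: [0.142, 0.785, 0.594, 0.107]
force: [0.3, 2.2, -1.9]
width: 0.0121
finger_force: 29.8
```

Request:
play_rows(targets=[0.19,-0.37,0,0,0,0,0,0,0,0.35,0,0,0,0,0,0,0.35,0,0,0,0,0,0,0.2,0,0,0,0,0,0,0,0,0,0,0])

```text
time_s: 16.0
tcp_pos: [0.4476, 0.266, 0.2408]
orientation: [0.141, 0.784, 0.596, 0.104]
force: [0.0, 0.2, -1.6]
width: 0.012
finger_force: 29.8
```

```bash
python3 - <<'E'
from h import *
from plant import *
s=sense();g=np.load("grip1.npy",allow_pickle=True).item();RG=quat(g);P=g["tcp_pos"]+RG.apply([0,.004,-.09])
print(s["time_s"],s["tcp_pos"],s["force"],s["width"],rows(s,P,RG))
E
```

```text
16.0 [0.44758102 0.26602127 0.24080371] [ 0.01976072  0.17218419 -1.63625465] 0.011973922914239541 (array([ 0.063, -0.028,  0.254]), array([ 0.0001,  0.001 , -0.0008]))
```

Request:
play_rows(targets=[0.063,-0.028,0,0,0.001,-0.0008,0,0,0,0.25,0,0,0,0,0,0,0.25,0,0,0,0,0,0,0.25,0,0,0,0,0,0,0,0,0,0,0])

```text
time_s: 16.5
tcp_pos: [0.467, 0.2672, 0.1843]
orientation: [0.139, 0.781, 0.599, 0.107]
force: [0.1, -0.2, -0.9]
width: 0.0116
finger_force: 29.9
```

```bash
python3 - <<'E'
from h import *
from plant import *
s=sense();g=np.load("grip1.npy",allow_pickle=True).item();RG=quat(g);P=g["tcp_pos"]+RG.apply([0,.004,0])
print(s["time_s"],s["tcp_pos"],s["force"],s["width"],rows(s,P,RG))
E
```

```text
16.5 [0.46699484 0.26719382 0.1842887 ] [ 0.14345011 -0.24640758 -0.85242288] 0.011602344744534317 (array([-0.017, -0.002,  0.637]), array([ 0.0002, -0.0003,  0.0001]))
```

Request:
play_rows(targets=[-0.01,0,0.17,0,0,0,0,0,0,0.17,0,0,0,0,0,0,0.15,0,0,0,0,0,0,0,0,0,0,0,0,0,0,0,0,0,0])

```text
time_s: 17.0
tcp_pos: [0.48, 0.2633, 0.1488]
orientation: [0.139, 0.781, 0.599, 0.108]
force: [0.6, -0.6, -1.3]
width: 0.0114
finger_force: 29.8
```

```bash
python3 - <<'E'
from h import *
from plant import *
s=sense();g=np.load("grip1.npy",allow_pickle=True).item();RG=quat(g);P=g["tcp_pos"]+RG.apply([0,.004,0])
print(s["time_s"],s["tcp_pos"],s["force"],s["width"],rows(s,P,RG))
E
```

```text
17.0 [0.4799605  0.26334874 0.14878482] [ 0.55366283 -0.59531786 -1.27237176] 0.011447459112741327 (array([-0.013, -0.007,  0.162]), array([ 0.0003, -0.0006,  0.    ]))
```

Request:
play_rows(targets=[0,-0.015,0.06,0,0,0,0,0,-0.015,0.05,0,0,0,0,0,0,0.03,0,0,0,0,0,0,0,0,0,0,0])

```text
time_s: 17.4
tcp_pos: [0.4816, 0.2626, 0.1364]
orientation: [0.139, 0.781, 0.599, 0.108]
force: [-0.4, -0.1, -2.2]
width: 0.0118
finger_force: 29.8
```

Request:
play_rows(targets=[0,0,0.015,0,0,0,0,0,0,0,0,0,0,0])

```text
time_s: 17.6
tcp_pos: [0.482, 0.2626, 0.1356]
orientation: [0.139, 0.781, 0.599, 0.108]
force: [-0.1, 0.1, -1.6]
width: 0.0116
finger_force: 29.9
```

```bash
python3 - <<'E'
from h import *
from plant import *
s=sense();g=np.load("grip1.npy",allow_pickle=True).item();RG=quat(g);P=g["tcp_pos"]
print(s["time_s"],s["tcp_pos"],s["width"],rows(s,P,RG),"tool force",quat(s).inv().apply(s["force"]))
E
```

```text
17.6 [0.48202357 0.2625758  0.13560045] 0.011592877224045735 (array([-0.01 , -0.026, -0.002]), array([ 0.0003, -0.0005,  0.    ])) tool force [ 0.06746468 -0.72743009  1.47300134]
```

Request:
play_rows(targets=[0,0,0.012,0,0,0,0,0,0,0,0,0,0,0])

```text
time_s: 17.8
tcp_pos: [0.4824, 0.263, 0.1354]
orientation: [0.139, 0.781, 0.599, 0.108]
force: [-6.0, 1.6, 14.6]
width: 0.0117
finger_force: 32.4
```

Request:
play_rows(targets=[0,0,0.01,0,0,0,0,0,0,0,0,0,0,0])

```text
time_s: 18.0
tcp_pos: [0.4826, 0.263, 0.1352]
orientation: [0.138, 0.781, 0.599, 0.109]
force: [-14.6, 1.5, 32.6]
width: 0.0115
finger_force: 35.0
```

On the ledge: the force runs along the seat's z. Next: back off, nudge against the back and open.

Request:
play_rows(targets=[0,0,-0.018,0,0,0,0,0,-0.025,0,0,0,0,0,0,0,0,0,0,0,0])

```text
time_s: 18.3
tcp_pos: [0.4807, 0.2629, 0.1348]
orientation: [0.139, 0.782, 0.598, 0.108]
force: [2.5, -0.7, 2.4]
width: 0.0115
finger_force: 30.2
```

Request:
play_rows(targets=[0,0,0,0,0,0,0.2,0,0,0,0,0,0,0.35,0,0,0,0,0,0,0.5,0,0,0,0,0,0,0.55])

```text
time_s: 18.7
tcp_pos: [0.4802, 0.263, 0.1345]
orientation: [0.139, 0.781, 0.599, 0.108]
force: [-0.4, 0.8, -0.0]
width: 0.0468
finger_force: 0.0
```

```bash
python3 - <<'E'
from h import *
from plant import *
s=sense();print(s["time_s"],s["tcp_pos"],s["force"],s["width"],s["finger_force"])
a=snapshot("wrist");b=snapshot("side")
o=np.zeros((420,800,3),np.uint8);o[:,:400]=a[:,80:480];o[:400,400:]=cv2.resize(b[230:390,230:390],(400,400),interpolation=cv2.INTER_CUBIC);cv2.imwrite("pics/p7.png",o[:,:,::-1])
E
```

```text
18.7 [0.48015912 0.26301227 0.13449238] [-0.3530508   0.79871407 -0.03230554] 0.04680819317522799 0.0
```

View pics/p7.png

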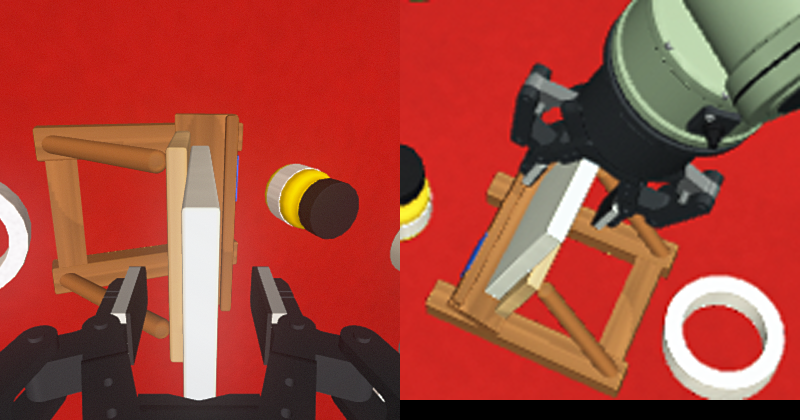

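The blank leans on the easel's back, behind the lip and flat, with the fingers clear on both sides. Retract along the panel.

Request:
play_rows(targets=[0,0,-0.2,0,0,0,0.55,0,0,-0.3,0,0,0,0.55,0,0,-0.35,0,0,0,0.55,0,0,-0.35,0,0,0,0.55,0,0,-0.35,0,0,0,0.55])

```text
time_s: 19.3
tcp_pos: [0.4383, 0.2739, 0.252]
orientation: [0.139, 0.782, 0.599, 0.108]
force: [0.0, 0.5, 0.6]
width: 0.0472
finger_force: 0.0
```

Request:
play_rows(targets=[0.3,-0.2,-0.3,0,0,0,0.55,0.3,-0.2,-0.3,0,0,0,0.55,0,0,0,0,0,0,0.55,0,0,0,0,0,0,0.55])

```text
time_s: 19.7
tcp_pos: [0.406, 0.3325, 0.285]
orientation: [0.139, 0.781, 0.599, 0.108]
force: [0.6, -0.2, -0.4]
width: 0.0468
finger_force: 0.0
```

```bash
python3 - <<'E'
from h import *
from plant import *
s=sense();print(s["time_s"],s["tcp_pos"],s["force"])
a=snapshot("top");b=snapshot("side")
o=np.hstack([a[195:345,80:480],b[90:390,200:400][::2,::2]]) if 0 else None
o=np.zeros((600,800,3),np.uint8);o[:300]=cv2.resize(a[195:345,60:460],(800,300),interpolation=cv2.INTER_CUBIC);o[300:,:400]=b[90:390,160:560] if b.shape[1]>=560 else 0
cv2.imwrite("pics/p8.png",o[:,:,::-1])
E
```

```text
19.7 [0.40595495 0.33251066 0.28495652] [ 0.59959273 -0.16169454 -0.37495148]
```

View pics/p8.png

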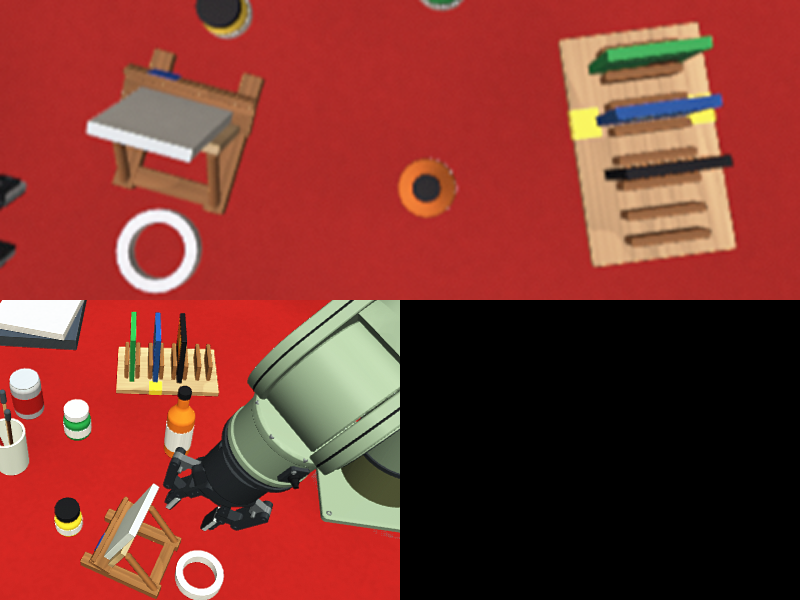

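The blue painting stands in the marked slot, the blank leans on the easel, nothing else has moved and the gripper is clear. Handing in.

```bash
python3 -c "
from plant import *
print(close_job())"
```

```text
the job is handed in; nothing more can be done
None
```

I handed the job in with the blue painting standing in the marked slot and the blank leaning on the easel; the final pictures showed nothing else disturbed, but no verdict came back.

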